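# Close the hasp of the long packing case

### The arm

A 7-joint arm with a two-finger parallel gripper is mounted at the origin on the work surface. World frame = base frame: x ahead of the robot, y to its left, z up, the work surface at z = 0. Lengths are in m, angles in rad, forces in N, time in s.
With the tool pointing down it reaches from about 0.425 to 0.95 m from the base axis. Payload 4.7 kg.
Tool frame: the origin (TCP) lies between the finger pads; the fingertips stand 25 mm ahead of it and the grasp point (between the pads) lies 6 mm ahead of it; x points along the fingers, z is the direction in which the jaws open and shut, and the axes are right-handed (so a half turn about x gives the same grasp; the last joint's range is limited). The gripper opens to 85 mm and grips with 20 to 120 N. Pads are 22 mm wide; open, the fingers measure 114 mm over their backs; the gripper's body (76 mm by 85 mm) begins 54 mm behind the grasp point. The pads swing forward as they close: fully open they stand 13 mm farther back than shut.
Start: joints at [-1.234, 0.469, -0.049, 1.532, 0.024, 1.141, -0.082], TCP at [0.241, 0.63, 0.256] pointing down, gripper open.
Joint ranges: [-2.59, 2.59], [-0.33, 1.99], [-1.39, 1.29], [0.1, 2.45], [-1.04, 4.18], [0.21, 1.99], [-2.66, 2.66]. Speed limits (rad/s): [2.57, 2.57, 3.14, 3.14, 3.14, 3.14, 3.14].

### API

Orientations are given as a 3x3 rotation matrix whose columns are the frame's x, y, z axes.
In Python, from rig import * gives the robot as it stands. Calls block until the motion is done:
- movep(position, orientation): joint-space move of the TCP to a pose.
- move_l(position, attitude=None, feed=0.15, until_force=None): straight line of the TCP; attitude=None keeps the orientation; feed is the mean speed in m/s. With until_force (N) it stops when the force on the tool has changed by that much, and returns True; else False.
- move_joints(angles): joint-space move.
- command_gripper(opening, newtons=None): finger opening in m; newtons is the grip in N (None keeps the last); returns when the fingers have stopped.
- sleep(seconds).
- inverse_kinematics(position, orientation): joint angles nearest the present ones, or None.
- sense(): the state.
- camera(name): name is "scene" or "side" or "wrist"; returns (picture, depth): 420x560x3 uint8, red, green, blue; 420x560 float32, m along the optical axis (not along the pixel's ray), 0 where there is no reading.
- camera_params(name): a dict with "K" (3x3 intrinsics, pixels), "dist" ([k1, k2, p1, p2, k3] as OpenCV has them; the pictures are not rectified), "position" and "rotation" of the camera in the world; the wrist camera has in their place "tool_from_camera" (4x4, takes a point from camera to tool coordinates, whose origin is the TCP and whose axes are the tool frame's). Camera axes: x right, y down, z forward; pixel columns grow to the right and rows downward; lengths in m; the calibration is good to about 2 mm. A picture is of the moment at which its call begins: read the wrist's pose just before it. camera_params takes no time and is no camera call.
A pose or a line that the arm cannot do raises Unreachable and nothing moves.
- finish_job(): hands the job in, once; it reports no verdict.
The state is a dict: "time_s": time; "joint_pos": joint angles; "qd": joint speeds; "joint_efforts": joint torques, N m; "position": TCP position; "tcp_rot": TCP orientation; "wrist_force": force on the tool from outside, world axes, zero at the start; "ft_torque": the same for the moment, N m; "finger_gap": finger opening in m.
Only numpy, scipy, OpenCV 4.12 (cv2) and the standard library are available. Lean on these libraries where they do the work, as an engineer would, in place of code of your own. Each camera call takes 0.05 s, during which the arm holds its last target.

### The job

The stone tray is packed in the long plywood case and its lid is down. Swing the steel hasp on top of the long case over its staple until it lies flat on the case, and leave the hasp of the small case as it stands.

Things in the scene. Friction and masses are not known exactly. Their poses are not given: they have to be found in the camera images.
- long_case: Long plywood case, fixed: 190 mm deep (x), 280 long (y), 100 high. Origin: centre of the underside; z up, -x its front, roughly towards the robot. On its flat top at y = 0: hinge pin of the hasp along y at x 0, z 105 mm; fixed leaf 3 mm thick behind it (x 4 to 46); staple, a loop 6 mm thick at x -78 to -54, top 19 mm above the case top.
- long_hasp (a joint): Angle of the long case's hasp, a steel strap 34 mm wide, 4 thick, 96 long from the pin, 12 mm wide slot 49 to 83 mm from the pin. 0 = flat towards the case's front, staple through the slot (stop); grows as it lifts, pi/2 = upright; starts at 1.25 to 1.85. Stiff: stays where left, does not fall shut; 2 to 3 N at 45 mm from the pin moves it. Shut, its upper face is at z 107 mm.
- long_hasp_end (a point): Middle of the free end of the long case's hasp, 92 mm from the hinge pin, moving with the strap; a rolled edge 8 mm thick. Shut, it lies 92 mm in front of the pin, 105 mm above the counter, 14 mm beyond the staple.
- small_hasp_end (a point): The same point on the small case's hasp. That hasp and staple are like the long case's and also stand open, but on a fixed plywood case 190 mm deep, only 140 mm long and 100 mm high, to the left or right of the long one. To be left as it is.

How it is judged:
At the end, for the whole second after the job is handed in: The long case's hasp rests over its staple, within 0.17 rad (10 degrees) of flat, and at rest; the free end of the small case's hasp is within 20 mm of where it started (value of joint long_hasp below 0.17 rad and velocity of joint long_hasp between -0.05 and 0.05 rad/s and distance of small_hasp_end from where it was at the start of the episode below 0.02 m); the robot touches nothing.
It fails at once if the small case's hasp is moved (its free end by more than 20 mm) (distance of small_hasp_end from where it was at the start of the episode above 0.02 m).
It also fails if it takes over 32 s, if anything falls off the work surface, if the arm or the gripper's body presses on something with over 40 N, if the wrist force passes 120 N, or if a joint passes its speed limit or range.

## Working session

There is one attempt and no reset: what is moved stays moved. The work goes in short steps, each a Python script; the robot and the scene stay as the last script left them, time stands still between calls to the robot, and variables do not carry over. Pictures are saved under pics/ and viewed, and the job is handed in when it is done.

```bash
mkdir -p pics; ls
python3 - <<'E'
from rig import *
import cv2,numpy as np
for n in ("scene","side"):
    p,d=camera(n); cv2.imwrite(f"pics/{n}0.png",p[:,:,::-1]); np.savez(f"{n}0.npz",p=p,d=d)
    c=camera_params(n); print(n,c)
s=sense(); print(s["time_s"],s["position"],s["tcp_rot"])
E
```

```text
pics
scene {'K': array([[424.74657684,   0.        , 280.09060376],
       [  0.        , 424.74657684, 209.676474  ],
       [  0.        ,   0.        ,   1.        ]]), 'dist': array([0.01406625, 0.        , 0.        , 0.        , 0.        ]), 'position': array([ 0.99835965, -0.23657146,  0.62264346]), 'rotation': array([[ 0.45143064,  0.63374134, -0.62815786],
       [ 0.89221316, -0.330752  ,  0.30750414],
       [-0.01288638, -0.6992675 , -0.71474395]])}
side {'K': array([[546.56228626,   0.        , 283.17509372],
       [  0.        , 546.56228626, 205.30823331],
       [  0.        ,   0.        ,   1.        ]]), 'dist': array([-0.15421619,  0.        ,  0.        ,  0.        ,  0.        ]), 'position': array([ 0.39882605, -0.60419515,  0.69270798]), 'rotation': array([[ 0.97971475, -0.12536498,  0.15634137],
       [-0.19964668, -0.67805068,  0.70738143],
       [ 0.01732651, -0.72424505, -0.68932495]])}
0.1 [0.24124796 0.62992766 0.25536825] [[-5.81024102e-04 -9.33834071e-01  3.57706012e-01]
 [-1.62301598e-03  3.57706482e-01  9.33832661e-01]
 [-9.99998514e-01 -3.79832905e-05 -1.72346371e-03]]
```

View pics/scene0.png

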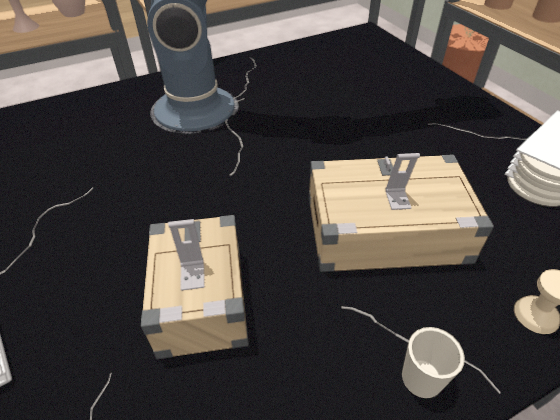

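View pics/side0.png

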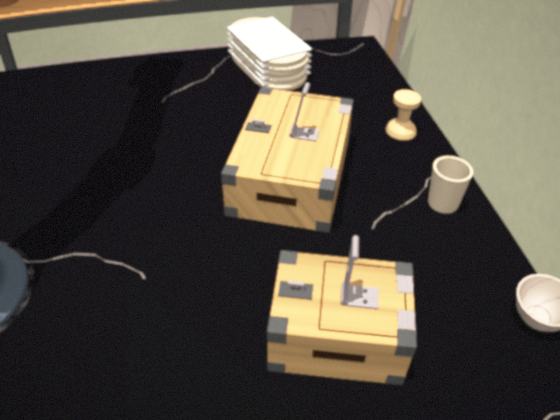

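The long case is the upper-right one in the scene view (hasp about (403,178), staple about (386,165)). The small case is at lower left. Next I fit the long case's top from the depth.

```bash
cat > h.py <<'E'
import numpy as np,cv2
from rig import *
def cloud(n):
    f=np.load(f"{n}0.npz"); d=f["d"]; c=camera_params(n)
    v,u=np.mgrid[:420,:560]
    q=cv2.undistortPoints(np.stack([u,v],-1).reshape(-1,1,2).astype(float),c["K"],c["dist"]).reshape(420,560,2)
    P=np.dstack([q,np.ones((420,560))])*d[...,None]
    W=P@c["rotation"].T+c["position"]; W[d==0]=np.nan
    return W,f["p"]
E
python3 - <<'E'
from h import *
for n,box in (("scene",(300,150,490,275)),("side",(220,80,360,230))):
    W,p=cloud(n); x0,y0,x1,y1=box
    w=W[y0:y1,x0:x1].reshape(-1,3)
    t=w[(abs(w[:,2]-0.1)<0.008)]
    print(n,len(t),"z med",np.median(t[:,2]))
    r=cv2.minAreaRect(t[:,:2].astype(np.float32)*1000); print(r, cv2.boxPoints(r))
    h=w[w[:,2]>0.122]; h=h[h[:,2]<.25]
    print("hasp",len(h)); 
    for z in np.arange(.12,.21,.01):
        k=h[abs(h[:,2]-z)<.005]
        if len(k): print(round(z,3),len(k),k.mean(0).round(4),k.min(0).round(4),k.max(0).round(4))
    q=w[(w[:,2]>.11)&(w[:,2]<.122)]
    print(q.round(3)[::max(1,len(q)//25)].tolist())
E
```

```text
scene 11365 z med 0.0997736309629943
((591.6373901367188, 191.26910400390625), (280.96026611328125, 193.16064453125), 66.47409057617188) [[447.01025  101.01709 ]
 [624.11536   23.914368]
 [736.2645   281.52112 ]
 [559.1594   358.62384 ]]
hasp 564
0.12 22 [0.5955 0.1881 0.1234] [0.5871 0.1752 0.1221] [0.6014 0.2005 0.125 ]
0.13 75 [0.5967 0.1881 0.13  ] [0.5859 0.1723 0.1251] [0.6047 0.2047 0.135 ]
0.14 75 [0.5989 0.1881 0.1403] [0.5895 0.1721 0.1351] [0.6067 0.2034 0.1449]
0.15 84 [0.6001 0.1867 0.1503] [0.5911 0.1709 0.1451] [0.6083 0.2027 0.155 ]
0.16 52 [0.6016 0.1851 0.1602] [0.5931 0.1708 0.1552] [0.61   0.2017 0.1649]
0.17 54 [0.6043 0.1861 0.17  ] [0.5949 0.1694 0.1651] [0.6112 0.201  0.1747]
0.18 60 [0.6055 0.1842 0.1801] [0.5962 0.1692 0.1751] [0.6136 0.2004 0.1849]
0.19 58 [0.6088 0.1822 0.1903] [0.5972 0.1671 0.1853] [0.6194 0.1989 0.195 ]
0.2 84 [0.6107 0.183  0.1975] [0.6023 0.167  0.195 ] [0.6187 0.1992 0.1993]
[[0.521, 0.221, 0.118], [0.526, 0.22, 0.12], [0.528, 0.221, 0.118], [0.53, 0.219, 0.118], [0.534, 0.214, 0.118], [0.536, 0.215, 0.117], [0.54, 0.214, 0.118], [0.
[... 1521 characters left out ...]
22, 0.216, 0.119], [0.525, 0.216, 0.119], [0.529, 0.218, 0.117], [0.532, 0.213, 0.12], [0.536, 0.214, 0.119], [0.518, 0.219, 0.115], [0.522, 0.217, 0.116], [0.525, 0.214, 0.118], [0.529, 0.216, 0.116], [0.532, 0.212, 0.118], [0.536, 0.212, 0.118], [0.54, 0.212, 0.117], [0.518, 0.22, 0.112], [0.522, 0.221, 0.111], [0.534, 0.214, 0.114], [0.538, 0.211, 0.116], [0.52, 0.215, 0.113], [0.536, 0.213, 0.113], [0.539, 0.21, 0.114], [0.537, 0.211, 0.111], [0.592, 0.202, 0.111], [0.535, 0.21, 0.11], [0.591, 0.181, 0.119], [0.586, 0.176, 0.121], [0.586, 0.176, 0.119], [0.584, 0.176, 0.117], [0.587, 0.172, 0.119], [0.586, 0.175, 0.115], [0.586, 0.175, 0.113], [0.584, 0.175, 0.111], [0.582, 0.173, 0.11]]
```

```bash
cat >> h.py <<'E'
C=np.array([0.5905,0.1907]); ex=np.array([.9168,-.3992]); ey=np.array([.3992,.9168])
R=np.column_stack([[0,0,-1],[-ey[1],ey[0],0],[ey[0],ey[1],0]])
def tcp(s,tipz):  # s: finger-centre distance in front of pin; tipz: fingertip height
    xy=C-ex*s; return np.array([xy[0],xy[1],tipz+0.025])
E
python3 - <<'E'
from h import *
print(camera_params("wrist")["tool_from_camera"].round(3))
command_gripper(0.0,40)
for a in [(-.07,.24),(-.07,.15),(.034,.107)]: print(inverse_kinematics(tcp(*a),R))
movep(tcp(-.07,.24),R)
print(move_l(tcp(-.07,.15),feed=.15,until_force=15))
s=sense(); print(s["time_s"],s["position"],s["wrist_force"],s["finger_gap"])
p,d=camera("side"); cv2.imwrite("pics/side1.png",p[:,:,::-1])
p,d=camera("scene"); cv2.imwrite("pics/scene1.png",p[:,:,::-1])
E
```

```text
[[ 0.001 -0.268  0.963 -0.117]
 [-0.    -0.963 -0.268  0.068]
 [ 1.     0.    -0.001  0.001]
 [ 0.     0.     0.     1.   ]]
[-0.43517833  0.4619338   0.1865804   1.53436955 -0.0905471   1.15375986
  0.92911793]
[-0.43525343  0.54144124  0.18685659  1.62599653 -0.11515647  0.98494377
  0.94936456]
[-0.52964782  0.47417757  0.14403041  1.85451551 -0.08983114  0.81913074
  0.82023257]
False
3.85 [0.65530719 0.16306996 0.17584766] [ 1.27209082 -0.46115804  0.54703954] 0.00019187000960696596
```

View pics/side1.png

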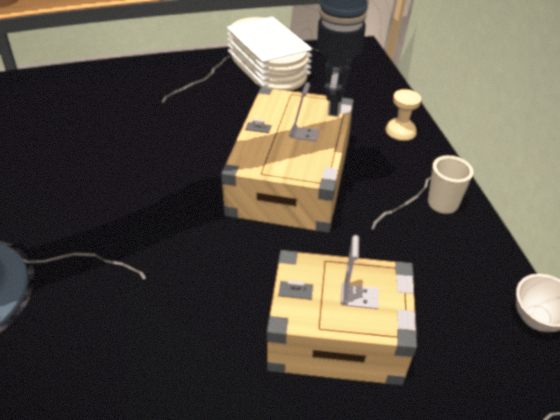

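View pics/scene1.png

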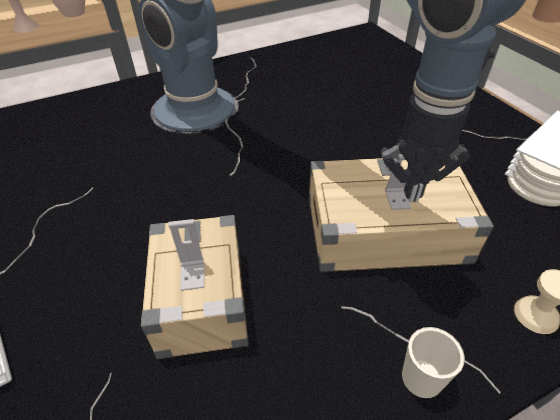

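The fingertips are behind the long hasp: fingers at side (335,105), hasp at (303,110). Now I push it over along an arc.

Run:
```python
from h import *
r=.045
hit=move_l(tcp(-.011,.152),feed=.08,until_force=25); print(hit,sense()["wrist_force"].round(1))
if not hit:
  for th in np.radians([75,60,45,30,18,8]):
    hit=move_l(tcp(r*np.cos(th)-.011,.107+r*np.sin(th)),feed=.06,until_force=25)
    s=sense(); print(round(th,2),hit,s["wrist_force"].round(1),s["position"].round(4))
    if hit: break
s=sense();print(s["time_s"])
p,d=camera("side"); cv2.imwrite("pics/side2.png",p[:,:,::-1])
p,d=camera("scene"); cv2.imwrite("pics/scene2.png",p[:,:,::-1])
```

```text
False [-0.2  0.4  0.3]
1.31 False [-0.   0.6  0.4] [0.5894 0.1913 0.1753]
1.05 False [ 0.  -0.4 -0.2] [0.5792 0.1957 0.1706]
0.79 False [-0.3 -0.   0.4] [0.5706 0.1993 0.1633]
0.52 False [ 0.1 -0.5  0.1] [0.5641 0.202  0.1539]
0.31 False [ 0.3  0.2 -0.5] [0.5608 0.2034 0.1453]
0.14 False [ 0.3 -0.2  0.4] [0.5593 0.204  0.1377]
6.8
```

View pics/side2.png

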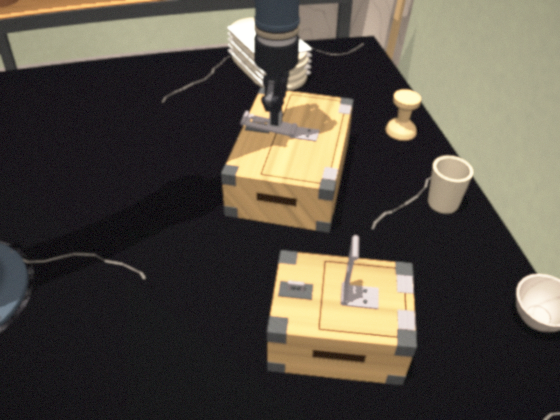

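View pics/scene2.png

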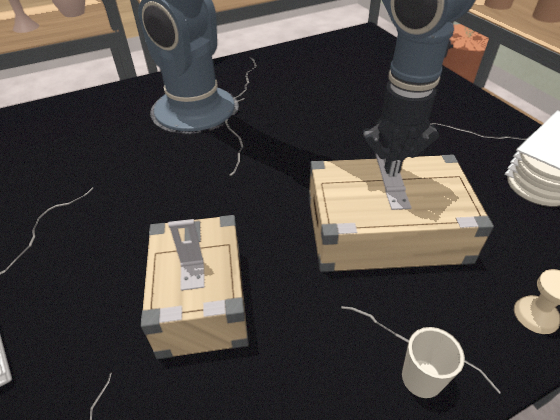

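The hasp is nearly down, with its end at about side (245,120). I press it home and retreat.

Run:
```python
from h import *
print(move_l(tcp(.034,.099),feed=.04,until_force=15))
s=sense();print(s["position"],s["wrist_force"].round(1))
move_l(tcp(.034,.24),feed=.15)
q=sense()["position"]+np.array([.1,.05,.05])
try: movep([.3,.6,.3],R)
except Unreachable as e: print(e)
for n in ("side","scene"):
    p,d=camera(n); cv2.imwrite(f"pics/{n}3.png",p[:,:,::-1]); np.savez(f"{n}0.npz",p=p,d=d)
    W,_=cloud(n); k=W.reshape(-1,3); k=k[(k[:,2]>.102)&(k[:,2]<.23)]
    l=np.c_[(k[:,:2]-C)@-ex,(k[:,:2]-C)@ey]
    m=(abs(l[:,1])<.016)&(l[:,0]>-.01)&(l[:,0]<.11)
    for a in np.arange(0,.1,.01):
        j=m&(abs(l[:,0]-a)<.005)
        if j.any(): print(n,a.round(3),j.sum(),np.percentile(k[j,2],[10,50,90]).round(4))
s=sense();print(s["time_s"],s["position"])
```

```text
True
[0.56020932 0.20446447 0.13203349] [-1.3 -0.3  8.8]
side 0.0 64 [0.1043 0.1085 0.1105]
side 0.01 56 [0.1056 0.1068 0.1081]
side 0.02 61 [0.1046 0.1068 0.1083]
side 0.03 53 [0.1058 0.1069 0.1082]
side 0.04 59 [0.1053 0.1067 0.108 ]
side 0.05 53 [0.1038 0.1065 0.1082]
side 0.06 64 [0.1036 0.1071 0.1177]
side 0.07 57 [0.103  0.1067 0.118 ]
side 0.08 48 [0.1047 0.1071 0.1132]
side 0.09 59 [0.1059 0.1095 0.1113]
scene 0.0 87 [0.1045 0.1082 0.1101]
scene 0.01 66 [0.1056 0.1068 0.1078]
scene 0.02 61 [0.105  0.1065 0.1079]
scene 0.03 67 [0.1052 0.1065 0.1077]
scene 0.04 67 [0.1055 0.1068 0.108 ]
scene 0.05 59 [0.1049 0.1065 0.1084]
scene 0.06 61 [0.1049 0.1068 0.1182]
scene 0.07 58 [0.1033 0.1068 0.1176]
scene 0.08 42 [0.1049 0.1067 0.1086]
scene 0.09 67 [0.1061 0.109  0.1108]
10.0667 [0.30179503 0.59891763 0.30002276]
```

View pics/side3.png

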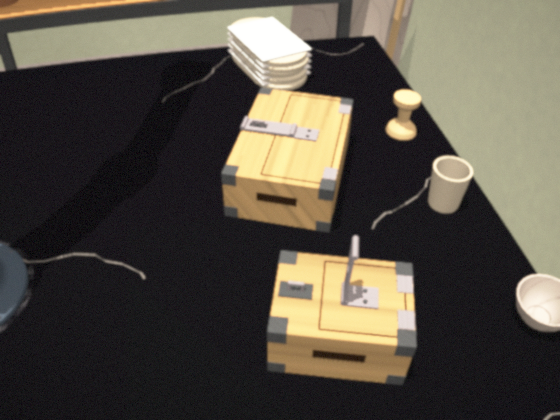

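View pics/scene3.png

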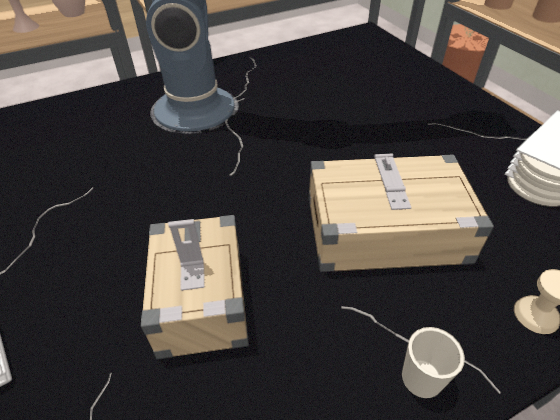

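The long hasp lies flat, from side (245,125) to (315,135), with the staple through its slot. The small hasp at side (352,265) has not changed, and the arm is clear.

```bash
python3 -c "
from rig import *
print(sense()['wrist_force']); finish_job()"
```

```text
[-0.5188116  -0.94694412  0.51904837]
the job is handed in; nothing more can be done
```

The long case's hasp is now shut flat over its staple, and I handed the job in at about 10 s of the 32 s allowed. I closed the gripper, swung the hasp over from behind, pressed it down until the force check stopped it at about 9 N, and moved the arm clear.

- **Long hasp:** both cameras' depth puts its upper face at about 107 mm along the whole strap, which is the shut height. The staple shows through the slot at about 118 mm.
- **Small hasp:** it looks the same in the pictures from before and after. I did not measure its position in numbers.
- **Contact:** the wrist force was about 1 N (sensor noise) with the arm clear of everything.

No check failed or disagreed.

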